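# Lock the filter cartridge into the desk dust extractor

## Task

Fit the round filter cartridge into the slanted mouth of the desk dust extractor: set its two lugs into the two slots, push it in against the spring and twist it clockwise, a little under a quarter turn, until it locks. Let go of it and leave the nippers, polish bottle, pot, clip and nail file where they are.

Things in the scene. Friction and masses are not known exactly. Their poses are not given: they have to be found in the camera images.
- cartridge_centre (a point): Loose white filter cartridge, 92 mm across, 76 mm high, 0.13 to 0.25 kg, upright on the table at the start. Point on its axis, half-way up (38 mm above its underside); z is its axis, towards the grip. From the bottom up: drum, diameter 63 mm, 0 to 35 mm high (7 mm chamfer at the foot); flange, diameter 92 mm, 35 to 42 mm; bar grip, 42 to 76 mm. Half a turn makes no difference.
- cartridge_bar (a point): Centre of the cartridge's straight bar grip: 59 mm above the cartridge's underside. The bar is 70 mm long along the cartridge's x axis, 18 mm thick along y, 34 mm high, standing upright on the flange.
- cartridge_lug (a point): One of the cartridge's two opposite lugs (at its +x side; the other is at -x), under the flange, below the ends of the bar and the two black marks on the flange. Each is 14 mm wide, 14 to 20 mm above the underside, and reaches 40.5 mm from the axis; the point lies in it, 37 mm from the axis, 17 mm up.
- extractor: Desk dust extractor, fixed on the table: white wedge-shaped housing 210 mm deep, 180 mm wide, 145 mm high. Its slanted face, 165 mm long up the slope, looks up and towards the robot, 35 degrees from level, with the round mouth in the middle. Origin: centre of its underside; x points to its back.
- socket: The mouth: grey collar 132 mm across, bore 68 mm. Origin: mouth centre, level with the collar's front; z points straight out, 35 degrees from vertical. x is where a lug points (cartridge x or -x) when LOCKED, shown by two black marks on the collar. Lugs ENTER at the slots, at +80 and -100 degrees about z from x, so the locking twist is 80 degrees clockwise seen from outside (negative about z), to a stop.
- slot (a point): Middle of one of the two opposite slots in the rim of the mouth, level with the collar's front, 38.5 mm from the mouth's centre, at +80 degrees about the socket's z from its x. Slots are 18 mm wide and reach 43 mm from the axis. Anticlockwise from the slots the lugs are blocked.
- spring_plate (a joint): Sprung plate in the mouth, pushed in by (m); 4 N at 0, rising to 10 N. Height of the cartridge's centre along the socket's z: +15 mm resting on the spring, lugs in the slots (0); at +6 mm or less the lugs pass under the rim and it can turn (over 0.009); +3 mm flange on collar, hard stop (about 0.012). Let go after the twist, the spring lifts it to +10 mm, lugs in pockets: locked (about 0.005).
- nippers: Bystander: steel cuticle nippers, 113 x 50 x 10 mm, lying on the table.
- grey_polish: Bystander: grey nail polish bottle with a gold-coloured cap, 27 x 34 x 88 mm, standing.
- clear_pot: Bystander: low clear pot of small decorations, diameter 69 mm, 41 mm high.
- clip: Bystander: soak-off clip, 54 x 16 x 17 mm, lying.
- nail_file: Bystander: dark straight nail file, 178 x 19 x 8 mm, lying.
Not all that is in view belongs to the job. Of the things that look like the part that bears cartridge_centre, the middle-sized one is meant.

How it is judged (in metres and radians):
On the way:
1. the cartridge stands in the mouth and is pushed in against the spring, far enough for its lugs to pass the rim (value of joint spring_plate above 0.008 m and distance between cartridge_centre and socket below 0.018 m), for 0.1 s.
At the end, for the whole second after the job is handed in: The cartridge sits locked in the mouth: centre 6 to 13.5 mm out along the mouth's axis and within 6 mm sideways, axis within 0.1 rad of the mouth's, lugs within 0.16 rad of the locked direction, held by the spring (plate pushed in 2 to 8.5 mm), at rest and released (z of cartridge_centre in the frame of socket between 0.006 and 0.0135 m and x of cartridge_centre in the frame of socket between -0.006 and 0.006 m and y of cartridge_centre in the frame of socket between -0.006 and 0.006 m and angle between the z axis of cartridge_centre and the z axis of socket, either way round below 0.1 rad and angle between the x axis of cartridge_centre and the x axis of socket, either way round below 0.16 rad and value of joint spring_plate between 0.002 and 0.0085 m and linear speed of cartridge below 0.02 m/s); the robot touches nothing.
It fails at once if a bystander is moved by more than 40 mm (distance of any of nippers, grey_polish, clear_pot, clip, nail_file from where it was at the start of the episode above 0.04 m).
It also fails if it takes over 45 s, if anything falls off the work surface, if the arm or the gripper's body presses on something with over 40 N, if the wrist force passes 120 N, or if a joint passes its speed limit or range.

## Robot

A 6-joint arm with a two-finger parallel gripper is mounted at the origin on a cart in front of the work surface, level with it; the furniture and walls round the work are solid. World frame = base frame: x ahead of the robot, y to its left, z up, the work surface at z = 0. Lengths are in mm, angles in rad, forces in N, time in s.
With the tool pointing down it reaches from about 250 to 725 mm from the base axis. Payload 4 kg.
Tool frame: the origin (TCP) lies on the centre line of the jaws, within the pads' length; the fingertips stand 25 mm ahead of it and the grasp point (between the pads) lies 6 mm ahead of it; y points along the fingers, x is the direction in which the jaws open and shut, and the axes are right-handed (so a half turn about y gives the same grasp; the last joint's range is limited). The gripper opens to 85 mm and grips with 20 to 120 N. Pads are 22 mm wide; open, the fingers measure 114 mm over their backs; the gripper's body (76 mm by 85 mm) begins 54 mm behind the grasp point. The pads swing forward as they close: fully open they stand 13 mm farther back than shut.
Start: joints at [-1.124, 0.241, 0.005, 1.335, 0, 1.571], TCP at [216.039, -450.918, 256.306] pointing down, gripper open.
Joint ranges: [-2.72, 2.72], [-1.05, 1.87], [-1.09, 1.28], [-1.99, 2.15], [-1.42, 1.44], [-3.14, 3.14]. Speed limits (rad/s): [2.79, 2.79, 3.14, 3.14, 3.14, 3.14].

## Interface

Orientations are given as [roll, pitch, yaw] about the fixed x, y, z axes, in that order (R = Rz(yaw) Ry(pitch) Rx(roll)).
In Python, from station import robot gives the robot as it stands.
- The arm moves only by the shell command python3 -m crank 'ROWS' [FORCE]. ROWS is JSON, a list of rows, each a list of 3 entries, a list of its own where there are three numbers: the shift along the tool's x, y, z in mm, then the turn, a rotation vector about the tool's x, y, z in degrees, then the opening, from 0 (shut) to 1 (fully open). A call has exactly 8 rows; each row is the pose to reach, as a shift and turn from the pose commanded when the call began, along the tool's axes at that moment; what a row does not reach only later rows make up. A row lasts 1/10 s, in which the tool goes at most 50 mm and 8.59 degrees, less where a joint would pass 70% of its speed; a pose out of reach is approached as far as the arm can. A call with a gripper value outside its range is refused whole. The fingers move at their own pace and stop on an object; FORCE is the grip in N (left out, the last holds). Time passes only in rows, so rows that repeat a pose let the fingers close, or fill a call up. It gives the time, the measured TCP pose, the force and the opening at its end, in the units of the state.
- robot.sense(): the state, without advancing time (a new reading comes with each control period).
- robot.snapshot(name): name is "side" or "top" or "wrist"; returns a dict with "frame" (480x640x3 uint8, red, green, blue), "fov_y" (degrees; the focal length in pixels is half the picture's height over the tangent of half this angle, whatever the lens; pixels are square), "cx", "cy" (the principal point, pixels), "origin" and "orientation" of the camera in the world. Camera axes: x right, y up, looking along -z (the intrinsics and any distortion apply to the point x, -y, -z); pixel columns grow to the right and rows downward; lengths in mm; the calibration is good to about 2 mm. A picture is of the moment at which its call begins. There is no depth.
- robot.sign_off(): hands the job in, once; it reports no verdict.
The state is a dict: "clock": time; "q": joint angles; "joint_velocities": joint speeds; "joint_efforts": joint torques, N m; "tcp_pos": TCP position; "tool_rot": TCP orientation; "ft_force": force on the tool from outside, world axes, zero at the start; "torque": the same for the moment, N m; "width": finger opening in mm.
Only numpy, scipy, OpenCV 4.12 (cv2) and the standard library are available. Lean on these libraries where they do the work, as an engineer would, in place of code of your own. Each camera call takes 0.05 s, during which the arm holds its last target.

## Working session

There is one attempt and no reset: what is moved stays moved. The work goes in short steps, Python scripts to look and compute and a shell command to move; the robot and the scene stay as the last step left them, time stands still between calls to the robot, and variables do not carry over. Pictures are saved under pics/ and viewed, and the job is handed in when it is done.

```bash
ls; mkdir -p pics; python3 - <<'E'
from station import robot
import cv2
s=robot.sense();print(s)
for n in("side","top","wrist"):
    d=robot.snapshot(n);cv2.imwrite(f"pics/{n}0.png",d["frame"][...,::-1])
    print(n,{k:v for k,v in d.items() if k!="frame"})
E
```

```text
pics
{'clock': 0.0, 'q': array([-1.12399246e+00,  2.41402127e-01,  3.71348665e-03,  1.33518050e+00,
        2.23153815e-05,  1.57078270e+00]), 'joint_velocities': array([ 3.91870283e-04, -8.20270072e-04,  8.07094740e-04,  1.79023391e-03,
       -5.54783567e-05,  2.82621218e-04]), 'joint_efforts': array([-3.02207411e-06, -3.72322869e+01,  2.52405292e+01,  1.68647035e-02,
        6.57056830e-05, -2.88740488e-06]), 'tcp_pos': array([ 215.79859823, -450.39252925,  255.41421136]), 'tool_rot': array([-1.57077398,  0.00207281, -1.12397884]), 'ft_force': array([0.10372535, 0.15571636, 0.18621068]), 'torque': array([-0.05516646, -0.0561725 ,  0.05311905]), 'width': 85.47081586007094}
side {'fov_y': 57.72789725162283, 'cx': 323.727588030471, 'cy': 241.42604328205562, 'origin': array([542.16858357, 794.56754155, 783.12952845]), 'orientation': array([0.90024548, 0.01616921, 3.09335518])}
top {'fov_y': 49.769357405664884, 'cx': 329.84294503335695, 'cy': 233.68629973855275, 'origin': array([ 258.86852483,  -51.6107277 , 1624.79568622]), 'orientation': array([ 0.17502461, -0.00805278, -1.54413603])}
wrist {'fov_y': 68.09151444921977, 'cx': 323.1381181241449, 'cy': 238.53409243701321, 'origin': array([ 287.82261112, -417.33296981,  373.32842938]), 'orientation': array([-0.31395674,  0.00130188, -1.12360001])}
```

View pics/side0.png

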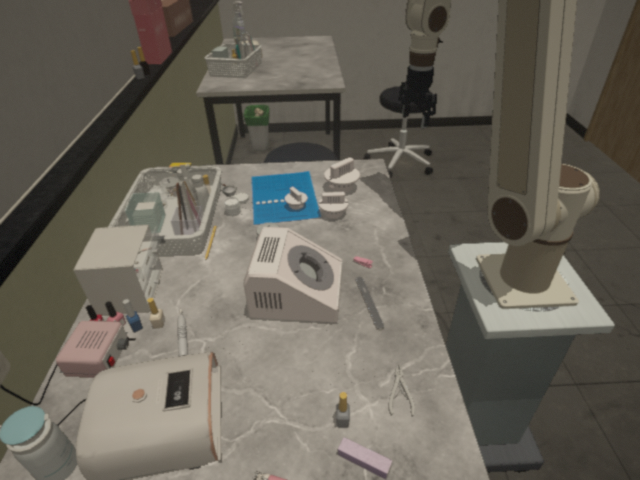

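View pics/top0.png

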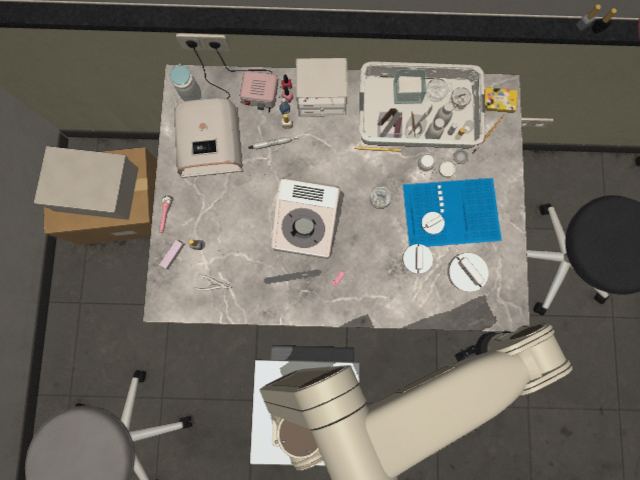

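View pics/wrist0.png

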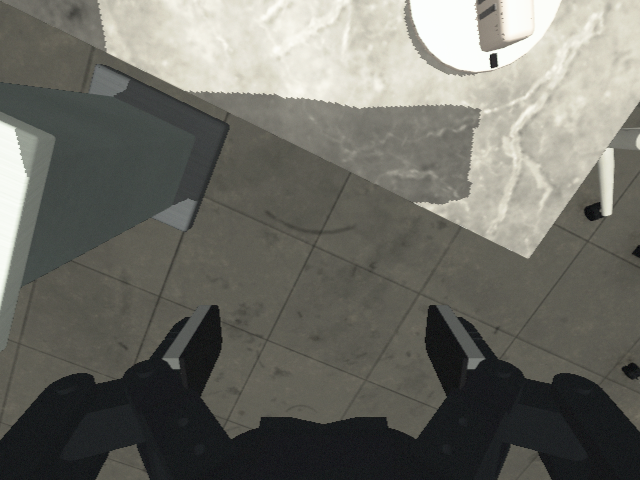

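```bash
cat > h.py <<'E'
import numpy as np,cv2
from scipy.spatial.transform import Rotation as R
from station import robot
def rot(rpy): return R.from_euler('xyz',rpy).as_matrix()
def ray(d,u,v):
    f=240/np.tan(np.radians(d["fov_y"])/2)
    c=np.array([(u-d["cx"])/f,-(v-d["cy"])/f,-1.])
    return np.array(d["origin"]),rot(d["orientation"])@c
def plane(d,u,v,z):
    o,r=ray(d,u,v); return o+r*(z-o[2])/r[2]
def proj(d,p):
    f=240/np.tan(np.radians(d["fov_y"])/2)
    c=rot(d["orientation"]).T@(np.array(p)-d["origin"])
    return np.array([d["cx"]+f*c[0]/-c[2],d["cy"]-f*c[1]/-c[2]])
def tri(d1,p1,d2,p2):
    o,a=ray(d1,*p1);q,b=ray(d2,*p2)
    s=np.linalg.lstsq(np.c_[a,-b],q-o,rcond=None)[0]
    A=o+s[0]*a;B=q+s[1]*b
    return (A+B)/2,np.linalg.norm(A-B)
E
python3 - <<'E'
from h import *
import pickle
t=robot.snapshot("top");s=robot.snapshot("side");pickle.dump((t,s),open("ts.pkl","wb"))
a=cv2.resize(t["frame"][170:300,265:505,::-1],None,fx=3.3,fy=3.3,interpolation=cv2.INTER_CUBIC);cv2.imwrite("pics/c1.png",a)
b=cv2.resize(s["frame"][150:330,240:380,::-1],None,fx=3.3,fy=3.3,interpolation=cv2.INTER_CUBIC);cv2.imwrite("pics/c2.png",b)
for u,v in((433,223),(418,259),(468,272)):print(plane(t,u,v,40))
E
```

```text
[ 582.34685327 -378.46461237   40.        ]
[ 467.65023519 -331.16394565   40.        ]
[ 431.62182844 -485.05326784   40.        ]
```

View pics/c1.png

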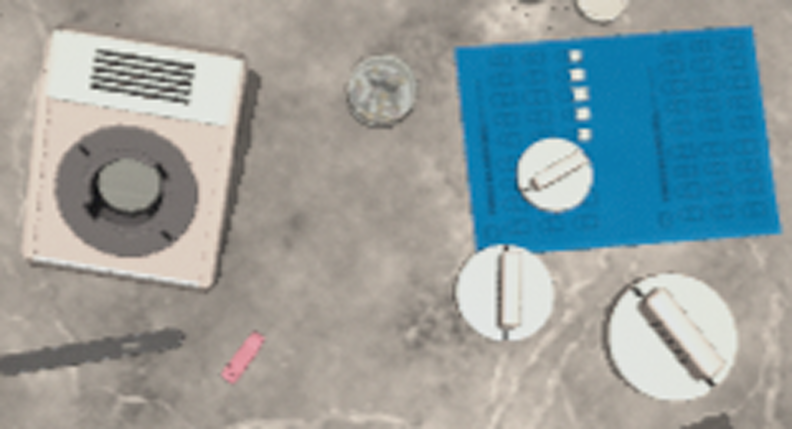

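View pics/c2.png

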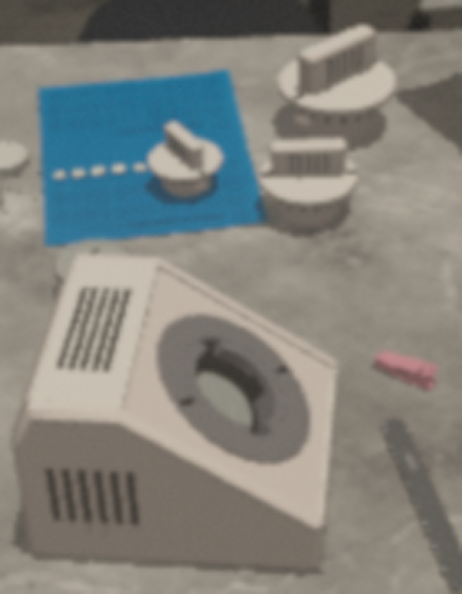

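Candidates in the top view are the small one at (433,223) on the blue mat, the middle one at (418,259) and the large one at (468,272). The target is the middle one at (418,259); in the crop its flange is about 29 px across, and 92 mm should give about 30 px. The collar in crop c1 shows marks at (83,148) and (167,236), and slots at about (160,172) and (93,208).

```bash
python3 - <<'E'
from h import *
import pickle
t,s=pickle.load(open("ts.pkl","rb"))
# cartridge flange, top
def blob(d,box,lo):
    x0,y0,x1,y1=box;g=d["frame"][y0:y1,x0:x1]
    m=(g.min(axis=2)>lo).astype(np.uint8)
    c=max(cv2.findContours(m,0,cv2.CHAIN_APPROX_NONE)[0],key=cv2.contourArea)
    e=cv2.fitEllipse(c);return (e[0][0]+x0,e[0][1]+y0),e[1],e[2]
e=blob(t,(398,241,438,281),185);print("cart top",e)
print("flange c @42",plane(t,*e[0],42))
a,b=plane(t,265+507/3.3,170+247/3.3,42),plane(t,265+505.5/3.3,170+337/3.3,42)
print("marks",a,b,np.degrees(np.arctan2(*(a-b)[1::-1])),(a+b)/2)
# collar in top and side
def collar(d,box):
    x0,y0,x1,y1=box;g=d["frame"][y0:y1,x0:x1].astype(int)
    m=((g.max(axis=2)<135)).astype(np.uint8);m=cv2.morphologyEx(m,cv2.MORPH_OPEN,np.ones((3,3)))
    c=max(cv2.findContours(m,0,cv2.CHAIN_APPROX_NONE)[0],key=cv2.contourArea)
    e=cv2.fitEllipse(cv2.convexHull(c));return (e[0][0]+x0,e[0][1]+y0),e[1],e[2]
ct=collar(t,(276,202,332,252));cs=collar(s,(284,240,338,296));print(ct,cs)
print(tri(t,ct[0],s,cs[0]))
T=lambda u,v:(265+u/3.3,170+v/3.3); S=lambda u,v:(240+u/3.3,150+v/3.3)
# top mark A(83,148) upper-left ; side: ?
tp={'mUL':(83,148),'mDR':(167,236),'sUR':(160,172),'sDL':(93,208)}
sp={'mUL':(187,402),'mDR':(282,370),'sUR':(210,345),'sDL':(260,428)}
P={}
for k in tp:
    p,er=tri(t,T(*tp[k]),s,S(*sp[k]));P[k]=p;print(k,p,er)
E
```

```text
cart top ((424.36392402648926, 258.1772861480713), (15.04952335357666, 27.759719848632812), 178.64492797851562)
flange c @42 [ 470.48794548 -350.47503698   42.        ]
marks [ 511.61933074 -332.91980416   42.        ] [ 426.81836537 -331.24658605   42.        ] -1.1303632846722549 [ 469.21884806 -332.08319511   42.        ]
((302.92876052856445, 227.64183235168457), (38.34284591674805, 42.67750930786133), 106.9983139038086) ((310.4312934875488, 267.49402236938477), (32.359283447265625, 53.82316589355469), 133.35269165039062)
(array([546.74697606,  24.57162666,  94.91595119]), np.float64(1.8290409224465323))
mUL [578.99556147  62.90389548 118.23335433] 0.1699050179472316
mDR [509.04940543 -14.48141683  75.44956438] 2.5471832693442225
sUR [561.76164504  -7.03144677 109.22828773] 1.9159939230244947
sDL [529.99267945  54.29177705  82.76367412] 1.4037382112425258
```

```bash
python3 -m crank '[[[0,2,40],[0,4,0],1],[[0,4,80],[0,8,0],1],[[1,6,120],[0,12,0],1],[[1,8,160],[0,16,0],1],[[1,10,200],[0,20,0],1],[[2,12,240],[0,25.6,0],1],[[2.5,16,280],[0,25.6,0],1],[[2.5,16,280.5],[0,25.6,0],1]]' 40
python3 - <<'E'
from h import *
s=robot.sense();print(s)
d=robot.snapshot("wrist");cv2.imwrite("pics/w1.png",d["frame"][...,::-1]);print({k:v for k,v in d.items() if k!="frame"})
import pickle;pickle.dump(d,open("w1.pkl","wb"))
print(proj(d,[469.5,-332,42]))
E
```

```text
clock: 1.05
tcp_pos: [473.7, -329.4, 239.0]
tool_rot: [-1.57, 0.001, -1.565]
ft_force: [-0.6, 0.4, -0.6]
width: 85.3
{'clock': 1.05, 'q': array([-6.08261692e-01,  4.02178356e-01,  1.86964449e-01,  1.35604914e+00,
        1.47168036e-03,  2.52743344e+00]), 'joint_velocities': array([-0.05557232, -0.02684077, -0.02987587,  0.02893632, -0.0461714 ,
       -0.02851999]), 'joint_efforts': array([  1.14005674, -44.82907891,  26.20414138,  -0.2847805 ,
         0.24805441,   0.23050622]), 'tcp_pos': array([ 473.73773446, -329.38051044,  238.96966007]), 'tool_rot': array([-1.57032967e+00,  1.47170078e-03, -1.56489881e+00]), 'ft_force': array([-0.58828353,  0.3971012 , -0.57653247]), 'torque': array([0.03167999, 0.02336977, 0.04323129]), 'width': 85.25110918037514}
{'fov_y': 68.09151444921977, 'cx': 323.1381181241449, 'cy': 238.53409243701321, 'origin': array([ 553.35034987, -329.95518822,  356.82690424]), 'orientation': array([-3.13234195e-01,  7.44834665e-04, -1.56450762e+00])}
[325.05083953 219.72471893]
```

View pics/w1.png

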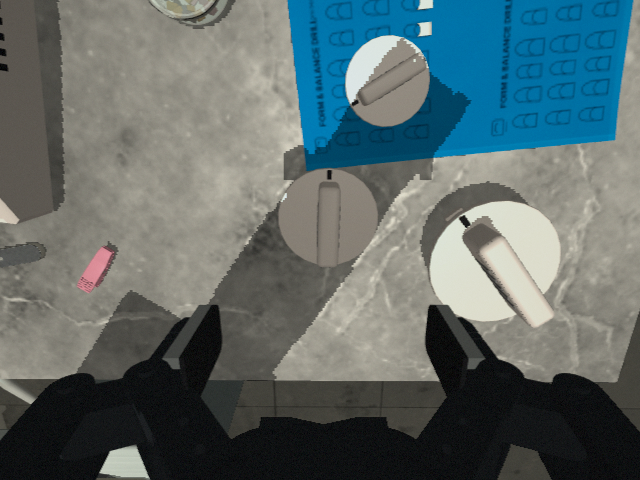

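The picture shows the flange disc centred near (328,217), its mark at (329,174) and the bar running almost vertically from (329,182) to (327,266).

```bash
python3 - <<'E'
from h import *
import pickle
d=pickle.load(open("w1.pkl","rb"))
print("disc",plane(d,328.3,217.3,42), "diam",plane(d,279,217,42)[1]-plane(d,378,217,42)[1])
print("mark",plane(d,329.5,175,42))
a,b=plane(d,329.5,183,76),plane(d,327.3,264,76);print("bar",a,b,(a+b)/2,np.degrees(np.arctan2(*(a-b)[1::-1])))
g=d["frame"][160:280,270:390];cv2.imwrite("pics/w1c.png",cv2.resize(g[...,::-1],None,fx=5,fy=5,interpolation=cv2.INTER_CUBIC))
E
```

```text
disc [ 471.80934893 -334.95131757   42.        ] diam 90.4545224139784
mark [ 510.22657867 -335.5944797    42.        ]
bar [ 508.5968568  -335.05969576   76.        ] [ 439.64082483 -334.00209922   76.        ] [ 474.11884082 -334.53089749   76.        ] -0.8786913370820606
```

View pics/w1c.png

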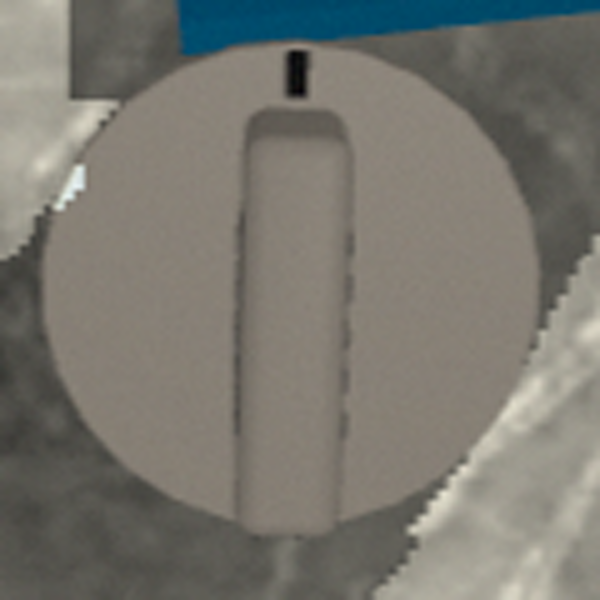

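```bash
python3 -m crank '[[[2.6,30,1.8],[0,1,0],1],[[2.6,65,1.8],[0,1,0],1],[[2.6,100,1.8],[0,1,0],1],[[2.6,130,1.8],[0,1,0],1],[[2.6,155,1.8],[0,1,0],1],[[2.6,168,1.8],[0,1,0],1],[[2.6,168,1.8],[0,1,0],1],[[2.6,168,1.8],[0,1,0],1]]' 40
python3 - <<'E'
from h import *
d=robot.snapshot("wrist");cv2.imwrite("pics/w2.png",d["frame"][...,::-1])
d=robot.snapshot("side");cv2.imwrite("pics/s2.png",cv2.resize(d["frame"][130:260,240:400,::-1],None,fx=4,fy=4))
E
```

```text
clock: 1.9
tcp_pos: [472.0, -335.3, 73.3]
tool_rot: [-1.57, -0.001, -1.589]
ft_force: [-0.4, -0.1, 0.6]
width: 85.3
```

View pics/w2.png

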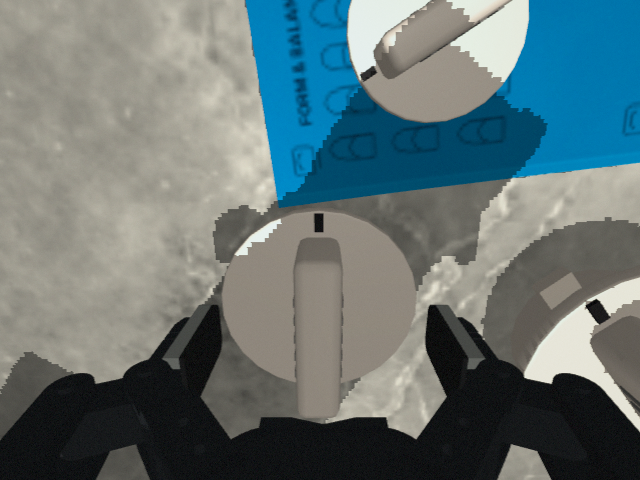

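View pics/s2.png

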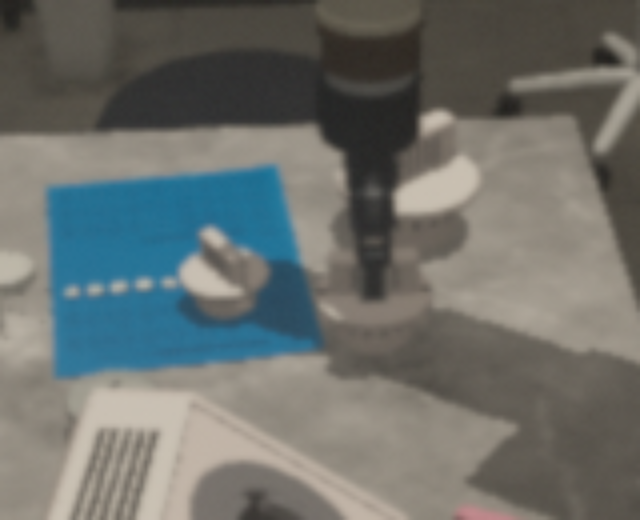

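The bar sits centred between the pads (bar at column 318, pads' middle about 323). Closing.

```bash
python3 -m crank '[[[0,0,0],[0,0,0],0],[[0,0,0],[0,0,0],0],[[0,0,0],[0,0,0],0],[[0,0,0],[0,0,0],0],[[0,0,0],[0,0,0],0],[[0,0,0],[0,0,0],0],[[0,0,0],[0,0,0],0],[[0,0,0],[0,0,0],0]]' 80
python3 - <<'E'
from h import *
d=robot.snapshot("wrist");cv2.imwrite("pics/w3.png",d["frame"][...,::-1])
print(robot.sense()["width"])
import pickle;pickle.dump(d,open("w3.pkl","wb"));print(d["origin"],d["orientation"],robot.sense()["tcp_pos"],robot.sense()["tool_rot"])
E
```

```text
clock: 2.8
tcp_pos: [472.0, -334.5, 72.5]
tool_rot: [-1.571, 0.0, -1.588]
ft_force: [-0.3, 0.6, 1.1]
width: 16.5
16.803271441468855
[ 551.61848156 -336.71043526  190.28533786] [-3.13450899e-01 -5.60586044e-04 -1.58772925e+00] [ 471.96304768 -334.46914104   72.43532571] [-1.57061849e+00  1.72314152e-04 -1.58812628e+00]
```

View pics/w3.png

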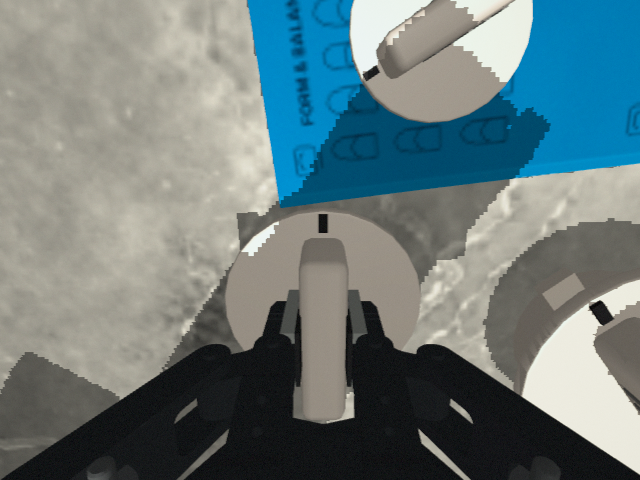

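Grip holds at 16.8 mm, with the mark at (323,223) and the disc edges at columns 226 and 420. Next I work out the cartridge's offset in the tool and the target at the mouth.

```bash
cat >> h.py <<'E'
def sock(c,psi,th):
    """psi deg yaw; th: deg angle of socket x from up-slope dir, ccw about zs"""
    p=np.radians(psi);a=np.radians(35)
    zs=np.array([-np.sin(a)*np.cos(p),-np.sin(a)*np.sin(p),np.cos(a)])
    e1=np.array([np.cos(a)*np.cos(p),np.cos(a)*np.sin(p),np.sin(a)]);e2=np.cross(zs,e1)
    t=np.radians(th);xs=np.cos(t)*e1+np.sin(t)*e2
    return np.array(c),np.c_[xs,np.cross(zs,xs),zs],e1,e2
def toolR(Rs,ang):
    "tool whose z axis lies at ang deg from socket x about zs, y=-zs"
    z=R.from_rotvec(np.radians(ang)*Rs[:,2]).apply(Rs[:,0]);y=-Rs[:,2]
    return np.c_[np.cross(y,z),y,z]
def delta(p0,R0,p1,R1):
    return R0.T@(np.array(p1)-p0), np.degrees(R.from_matrix(R0.T@R1).as_rotvec())
E
python3 - <<'E'
from h import *
import pickle
d=pickle.load(open("w3.pkl","rb"))
s=robot.sense();T=rot(s["tool_rot"]);p=s["tcp_pos"]
L=lambda q:T.T@(q-p)
print("top edge",L(plane(d,323,211,42)),"left/right",L(plane(d,226,298,42)),L(plane(d,420,298,42)),"mark",L(plane(d,323,215,42)),L(plane(d,323,233,42)))
print("bar far end top",L(plane(d,324,262,76)),L(plane(d,324,238,76)))
P={'mUL':[579,62.9,118.2],'mDR':[509,-14.5,75.4],'sUR':[561.8,-7,109.2],'sDL':[530,54.3,82.8]}
c,Rs,e1,e2=sock([546,24,96],-6,0)
for k in P:
    v=np.array(P[k])-c;print(k,np.degrees(np.arctan2(v@e2,v@e1)),np.hypot(v@e1,v@e2),v@Rs[:,2])
E
```

```text
top edge [ 0.90400887 30.44299613 44.00310888] left/right [-44.08783185  30.44338597   2.60005256] [45.9341142  30.42787561  2.60956795] mark [ 0.90449726 30.44268266 42.24087078] [ 0.90673891 30.44124387 34.15239603]
bar far end top [ 1.24003822 -3.55882161 34.1130396 ] [ 1.2300568  -3.55726993 42.82876085]
mUL 49.265974388619554 55.607404457879994 1.6930946393360262
mDR -132.52382875971358 57.200620978900176 1.9232679553833834
sUR -51.63549845648281 37.21392963304467 -0.05866231156401709
sDL 129.18499565203646 36.7193803927337 0.13078063206690857
```

```bash
python3 - <<'E'
from h import *
s=robot.sense();T=rot(s["tool_rot"]);p=s["tcp_pos"]
c,Rs,e1,e2=sock([546,24,96.5],-6,48.7)
R1=toolR(Rs,80)
pv=c+Rs[:,2]*135-80*R1[:,2]
print(pv,R1)
sh,rv=delta(p,T,pv,R1);print(sh,rv,np.linalg.norm(rv))
E
```

```text
[503.21423775 -34.28137407 235.77548235] [[ 0.70114471  0.57043432 -0.42778589]
 [ 0.55499339 -0.05995506  0.82969135]
 [ 0.44763649 -0.81915204 -0.35862445]]
[-300.71238685 -163.28370788   26.07355421] [  16.72954764 -119.13055473  -39.16606808] 126.51461465751271
```

```bash
python3 -m crank '[[[0,-40,0],[0,0,0],0],[[0,-80,0],[1,-7.1,-2.4],0],[[0,-120,2],[2,-14.3,-4.7],0],[[-30,-155,5],[3,-21.4,-7],0],[[-70,-180,8],[4,-28.6,-9.4],0],[[-110,-190,10],[5,-35.7,-11.7],0],[[-150,-190,13],[6,-42.9,-14.1],0],[[-190,-190,16],[7,-50,-16.5],0]]' 80
python3 - <<'E'
from h import *
s=robot.sense();T=rot(s["tool_rot"]);p=s["tcp_pos"];print(s["q"],s["joint_velocities"],s["width"])
c,Rs,e1,e2=sock([546,24,96.5],-6,48.7)
R1=toolR(Rs,80)
pv=c+Rs[:,2]*135-80*R1[:,2]
sh,rv=delta(p,T,pv,R1);print(sh,rv,np.linalg.norm(rv))
E
```

```text
clock: 3.65
tcp_pos: [490.8, -143.4, 262.4]
tool_rot: [-1.583, -0.304, -0.702]
ft_force: [0.3, 0.8, -1.2]
width: 17.0
[-0.19951412  0.07110991 -0.22558418  1.0114686  -0.15603121  2.05460534] [ 0.92349267 -0.38810764 -0.5637747  -0.48444761 -0.27429758 -0.39928863] 16.982877924862315
[-66.13628711   5.94876564  91.42097508] [  9.74472675 -68.84739175 -22.62388682] 73.12156524936586
```

```bash
python3 -m crank '[[[-10,0,10],[1.1,-8,-2.6],0],[[-20,0,22],[2.3,-16,-5.3],0],[[-30,1,34],[3.4,-24,-7.9],0],[[-40,2,46],[4.5,-32,-10.5],0],[[-50,3,60],[5.7,-40,-13.1],0],[[-58,4,74],[6.8,-48,-15.8],0],[[-66,5,86],[7.9,-56,-18.4],0],[[-66,6,91],[9,-64,-21],0]]' 80
python3 - <<'E'
from h import *
import pickle
s=robot.sense();T=rot(s["tool_rot"]);p=s["tcp_pos"];print(s["q"],s["joint_velocities"],s["width"])
c,Rs,e1,e2=sock([546,24,96.5],-6,48.7)
R1=toolR(Rs,80)
pv=c+Rs[:,2]*135-80*R1[:,2]
sh,rv=delta(p,T,pv,R1);print(sh,rv,np.linalg.norm(rv))
d=robot.snapshot("wrist");cv2.imwrite("pics/w4.png",d["frame"][...,::-1]);pickle.dump((d,s),open("w4.pkl","wb"))
d=robot.snapshot("side");cv2.imwrite("pics/s4.png",d["frame"][100:380,180:480,::-1])
E
```

```text
clock: 4.45
tcp_pos: [502.4, -34.8, 233.9]
tool_rot: [-1.949, -0.467, 0.572]
ft_force: [0.1, -0.5, -2.0]
width: 17.1
[-0.03258935 -0.11011522 -0.61293127  0.47944489 -0.06599793  1.03707959] [-0.20970984 -0.08225237 -0.25976788 -0.522832    0.47299466 -1.58280129] 17.109980424366647
[ 1.69824096 -1.08325861 -0.5041441 ] [ 0.52852472 -4.66769215 -1.78198425] 5.024157266957684
```

View pics/w4.png

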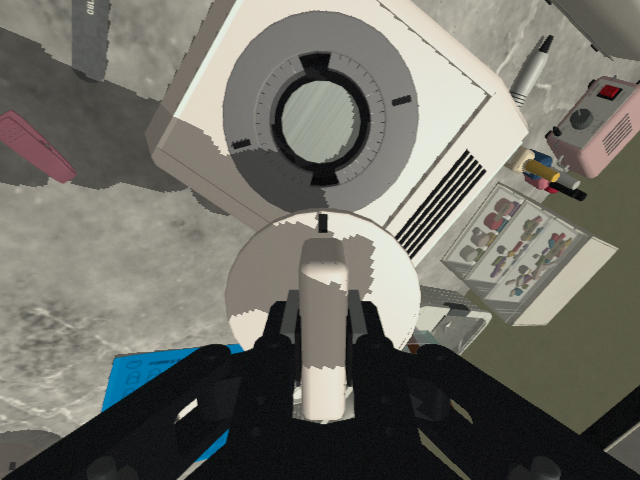

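View pics/s4.png

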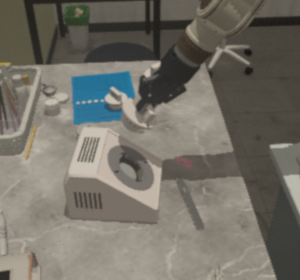

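The view shows the collar centred near (321,113), slots at (317,62) and (323,175), and marks at (401,100) and (241,143). I finish the turn and look again at rest.

```bash
python3 -m crank '[[[0,0,0],[0.7,-4.8,-1.6],0],[[0,0,0],[0.7,-4.8,-1.6],0],[[0,0,0],[0.7,-4.8,-1.6],0],[[0,0,0],[0.7,-4.8,-1.6],0],[[0,0,0],[0.7,-4.8,-1.6],0],[[0,0,0],[0.7,-4.8,-1.6],0],[[0,0,0],[0.7,-4.8,-1.6],0],[[0,0,0],[0.7,-4.8,-1.6],0]]' 80
python3 - <<'E'
from h import *
import pickle
s=robot.sense();T=rot(s["tool_rot"]);p=s["tcp_pos"];print(s["q"],s["width"])
c,Rs,e1,e2=sock([546,24,96.5],-6,48.7)
d=robot.snapshot("wrist");pickle.dump((d,s),open("w5.pkl","wb"))
f=d["frame"];cv2.imwrite("pics/w5.png",cv2.resize(f[0:250,200:440,::-1],None,fx=2.4,fy=2.4,interpolation=cv2.INTER_CUBIC))
for k,v in {'c':c,'slot':c+38.5*(R.from_rotvec(np.radians(80)*Rs[:,2]).apply(Rs[:,0])),'m':c+Rs[:,0]*56}.items(): print(k,proj(d,v))
# rays onto socket plane
E
```

```text
clock: 5.35
tcp_pos: [503.9, -36.1, 235.8]
tool_rot: [-1.981, -0.464, 0.663]
ft_force: [0.0, 0.2, -2.0]
width: 16.7
[-0.05457171 -0.11776729 -0.62509137  0.45499839 -0.03090507  0.94201429] 16.674705070509148
c [323.74346765 117.05369794]
slot [323.48449336  53.23202427]
m [407.00385726 101.09997913]
```

View pics/w5.png

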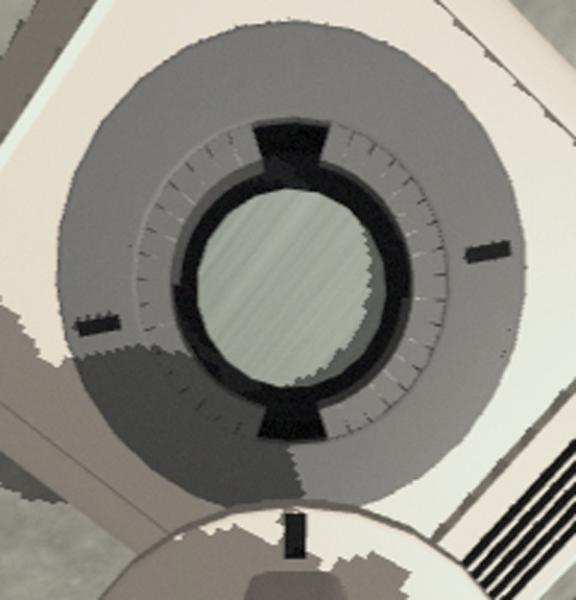

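```bash
python3 - <<'E'
from h import *
import pickle
d,s=pickle.load(open("w5.pkl","rb"))
C=lambda u,v:(200+u/2.4,v/2.4)
px={'st':C(293,122),'sb':C(293,438),'mR':C(488,252),'mL':C(99,325),'cl':C(58,275),'cr':C(525,275)}
T=rot(s["tool_rot"]);p=s["tcp_pos"]
for psi in(-6,-7):
  for h in (0,2):
    c,Rs,e1,e2=sock([546,24,96.5],psi,48.7);n=Rs[:,2];c0=c+h*n
    Q={}
    for k,u in px.items():
        o,r=ray(d,*u);Q[k]=o+r*((c0-o)@n)/(r@n)
    cen=(Q['st']+Q['sb'])/2;cm=(Q['mR']+Q['mL'])/2
    ang=lambda a,b:np.degrees(np.arctan2((a-b)@e2,(a-b)@e1))
    print(psi,h,"slot c",cen,"len",np.linalg.norm(Q['st']-Q['sb']),ang(Q['st'],Q['sb']),"mark c",cm,np.linalg.norm(Q['mR']-Q['mL']),ang(Q['mR'],Q['mL']),"collar w",np.linalg.norm(Q['cl']-Q['cr']))
    print("   tool frame slots centre",T.T@(cen-p), "slot dir",T.T@(Q['st']-Q['sb']),"n",T.T@n)
E
python3 -c "
from h import *
import pickle
t,s=pickle.load(open('ts.pkl','rb'))
# housing edges from top: front-face side edges
T=lambda u,v:(265+u/3.3,170+v/3.3)
a=plane(t,*T(52,30),145);b=plane(t,*T(245,58),145);print('top back edge',a,b,np.linalg.norm(a-b),np.degrees(np.arctan2(*(a-b)[1::-1]))-90)
a=plane(t,*T(25,262),50);b=plane(t,*T(211,288),50);print('front edge',a,b,np.linalg.norm(a-b),np.degrees(np.arctan2(*(a-b)[1::-1]))-90)
"
```

```text
-6 0 slot c [546.07558374  21.69809416  96.72111459] len 83.79803339667916 128.37147280450634 mark c [545.714342    21.28743205  96.49961308] 110.79123065753916 48.517062632778476 collar w 130.3042389698678
   tool frame slots centre [ -0.70123387 134.46287932  79.94492233] slot dir [ 1.81397582e-02 -5.70129112e-02  8.37980120e+01] n [-2.71969114e-03 -9.99996071e-01 -6.79769737e-04]
-6 2 slot c [544.94871875  21.8127384   98.36955585] len 83.13261316001791 128.3714728045063 mark c [544.59034554  21.40533726  98.14981323] 109.91146386665108 48.51706263277848 collar w 129.26952402467518
   tool frame slots centre [ -0.69516243 132.46286534  79.929631  ] slot dir [ 1.79957147e-02 -5.65601852e-02  8.31325920e+01] n [-2.71969114e-03 -9.99996071e-01 -6.79769737e-04]
-7 0 slot c [546.03992141  21.74467781  96.7202002 ] len 83.79769091736782 129.19180393745307 mark c [545.75620089  21.35228724  96.55650195] 110.77700914157882 49.34103598711047 collar w 130.30212036878834
   tool frame slots centre [ -0.70115414 134.44045524  79.99914251] slot dir [1.61530291e-02 5.96915637e-01 8.37955633e+01] n [ 0.00355218 -0.99996833  0.00712257]
-7 2 slot c [544.91316054  21.85897031  98.36891074] len 83.13216763273391 129.19180393745307 mark c [544.63169334  21.46969611  98.20651259] 109.89721546016914 49.34103598711049 collar w 129.26725778256136
   tool frame slots centre [ -0.69508236 132.44030146  79.98341813] slot dir [1.60247413e-02 5.92174919e-01 8.31300569e+01] n [ 0.00355218 -0.99996833  0.00712257]
top back edge [680.61215119  92.93759743 145.        ] [659.7161978  -80.59570153 145.        ] 174.78686082675483 -6.866193333122524
front edge [483.67337612 117.67563653  50.        ] [464.09855907 -56.05262759  50.        ] 174.82758139600716 -6.428683064479259
```

Wrist-based mouth centre agrees with the top/side triangulation to about 2.5 mm, and the slot direction lies along tool z as wanted. Next I move onto the axis, with the drum just short of the collar, and compare there.

```bash
python3 -m crank '[[[0,0,20],[0,0,0],0],[[0,0,50],[0,0,0],0],[[-1,10,75],[0,0,0],0],[[-1,30,81],[0,0,0],0],[[-1,44,81],[0,0,0],0],[[-1,54,81],[0,0,0],0],[[-1,54,81],[0,0,0],0],[[-1,54,81],[0,0,0],0]]' 80
python3 - <<'E'
from h import *
import pickle
s=robot.sense();print(s["q"])
D={n:robot.snapshot(n) for n in("wrist","side","top")};pickle.dump((D,s),open("w6.pkl","wb"))
f=D["wrist"]["frame"];cv2.imwrite("pics/w6.png",f[...,::-1])
cv2.imwrite("pics/s6.png",cv2.resize(D["side"]["frame"][190:330,230:370,::-1],None,fx=4,fy=4,interpolation=cv2.INTER_CUBIC))
E
```

```text
clock: 6.2
tcp_pos: [499.8, 27.1, 162.3]
tool_rot: [-1.981, -0.464, 0.662]
ft_force: [-0.7, -0.5, -1.7]
width: 16.4
[ 0.12952715 -0.01211516 -0.75649505  0.23075133 -0.13564213  1.09453876]
```

View pics/w6.png

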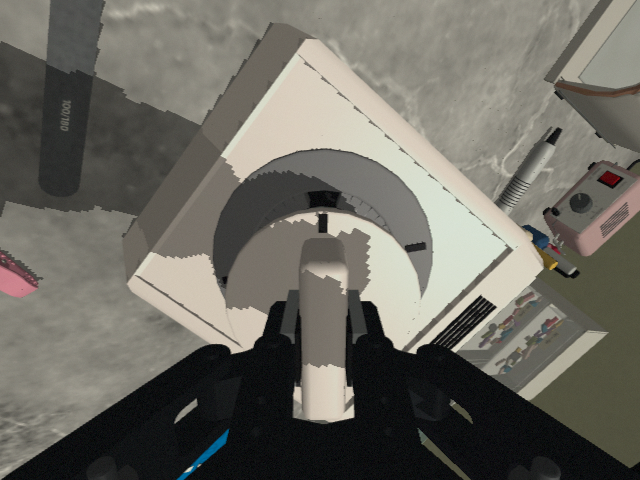

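View pics/s6.png

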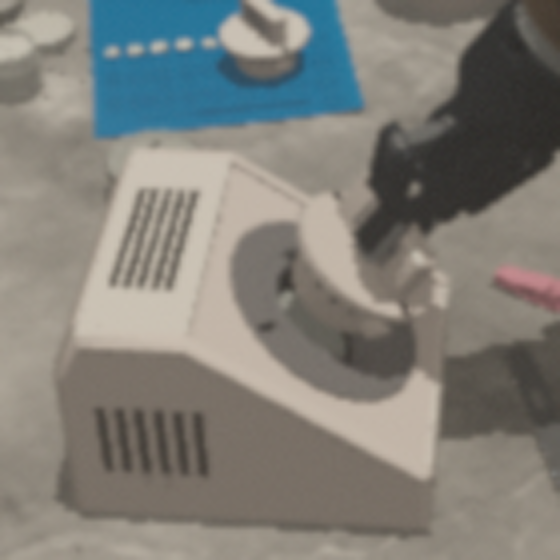

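The collar's outer edges are at columns 214 and 433 (middle 323.5), the slot is centred at column 323 and the cartridge mark at 323, so it is centred in tool x. Next I check tool z.

```bash
python3 - <<'E'
from h import *
import pickle
D,s=pickle.load(open("w6.pkl","rb"));d=D["wrist"]
T=rot(s["tool_rot"]);p=s["tcp_pos"]
f=d["frame"];cv2.imwrite("pics/w6c.png",cv2.resize(f[130:300,205:445,::-1],None,fx=3.2,fy=3.2,interpolation=cv2.INTER_CUBIC))
def tool_at(u,v,y):
    o,r=ray(d,u,v);o=T.T@(o-p);r=T.T@r;return o+r*(y-o[1])/r[1]
for n,u,v,y in(('collar top',323,149,80.4),('slot',323,191,80.4),('mR',415,247,80.4),('mL',225,281,80.4),('colL',214,245,80.4),('colR',433,245,80.4),('flange top',323,211,30.4),('fl L',225.5,298,30.4),('fl R',420.5,298,30.4)):
    print(n,tool_at(u,v,y))
E
```

```text
collar top [-0.09165071 80.4        64.79775622]
slot [-7.68977794e-02  8.04000000e+01  4.18966807e+01]
mR [54.21911892 80.4         8.65408328]
mL [-59.73458602  80.4        -13.38828506]
colL [-64.25356962  80.4          9.79868526]
colR [64.71690472 80.4         9.91105744]
flange top [-0.04322361 30.4        42.43593887]
fl L [-45.12122413  30.4          1.12299322]
fl R [45.07940206 30.4         1.20649985]
```

View pics/w6c.png

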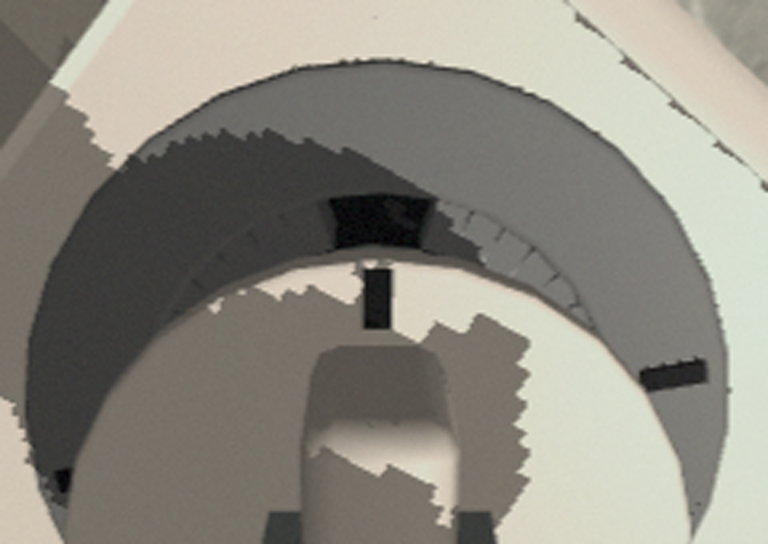

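Relative to the collar, the cartridge sits about 2 to 2.5 mm short in tool z; tool x is within 0.5 mm. I correct that and enter with the chamfered foot only.

```bash
python3 -m crank '[[[0,0,2.3],[0,0,0],0],[[0,3,2.3],[0,0,0],0],[[0,7,2.3],[0,0,0],0],[[0,11,2.3],[0,0,0],0],[[0,14,2.3],[0,0,0],0],[[0,17,2.3],[0,0,0],0],[[0,19,2.3],[0,0,0],0],[[0,19,2.3],[0,0,0],0]]' 80
python3 - <<'E'
from h import *
import pickle
s=robot.sense();T=rot(s["tool_rot"]);print("F tool",T.T@s["ft_force"],"M",T.T@s["torque"])
D={n:robot.snapshot(n) for n in("wrist","side","top")};pickle.dump((D,s),open("w7.pkl","wb"))
f=D["wrist"]["frame"];cv2.imwrite("pics/w7.png",cv2.resize(f[130:300,205:445,::-1],None,fx=3.2,fy=3.2,interpolation=cv2.INTER_CUBIC))
cv2.imwrite("pics/s7.png",cv2.resize(D["side"]["frame"][220:310,270:360,::-1],None,fx=6,fy=6,interpolation=cv2.INTER_CUBIC))
E
```

```text
clock: 7.15
tcp_pos: [509.5, 28.0, 145.4]
tool_rot: [-1.981, -0.463, 0.663]
ft_force: [0.0, 0.9, -1.8]
width: 16.7
F tool [-0.28848385  1.48285692  1.40475544] M [0.57671078 0.0340092  0.66306643]
```

View pics/w7.png

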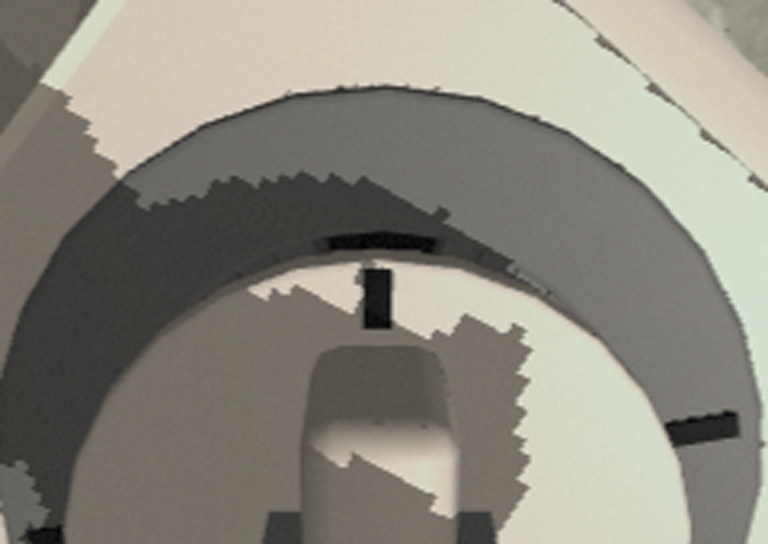

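View pics/s7.png

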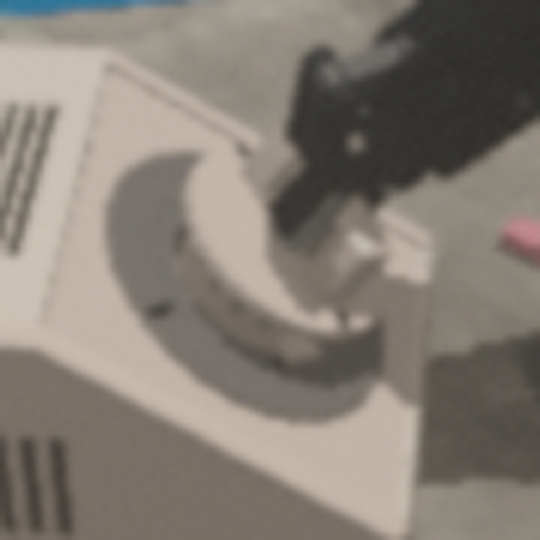

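```bash
python3 - <<'E'
from h import *
import pickle
D,s=pickle.load(open("w7.pkl","rb"));d=D["wrist"]
T=rot(s["tool_rot"]);p=s["tcp_pos"]
def tool_at(u,v,y):
    u=205+u/3.2;v=130+v/3.2
    o,r=ray(d,u,v);o=T.T@(o-p);r=T.T@r;o[1]-=3;return np.round(o+r*(y-o[1])/r[1],2)
Y=61.4
for n,u,v,y in(('collar top',385,87,Y),('slot',382,236,Y),('mR',703,428,Y),('colL',3,380,Y),('colR',762,430,Y),('flange top',377,262,30.4),('fl L',66,530,30.4),('fl R',691,530,30.4),('cmark',377.5,300,30.4)):
    print(n,tool_at(u,v,y))
E
```

```text
collar top [ 1.13 61.4  61.88]
slot [ 0.7  61.4  38.11]
mR [56.01 61.4   4.48]
colL [-63.59  61.4   13.15]
colR [66.2  61.4   4.12]
flange top [-0.08 30.4  41.31]
fl L [-45.83  30.4    0.8 ]
fl R [46.14 30.4   0.87]
cmark [-1.000e-02  3.040e+01  3.594e+01]
```

```bash
python3 -m crank '[[[0.8,0,0],[0,0,0],0],[[0.8,2,0],[0,0,0],0],[[0.8,4,0],[0,0,0],0],[[0.8,6,0],[0,0,0],0],[[0.8,8,0],[0,0,0],0],[[0.8,10,0],[0,0,0],0],[[0.8,11,0],[0,0,0],0],[[0.8,11,0],[0,0,0],0]]' 80
python3 - <<'E'
from h import *
import pickle
s=robot.sense();T=rot(s["tool_rot"]);print("F tool",T.T@s["ft_force"],"M",T.T@s["torque"])
D={n:robot.snapshot(n) for n in("wrist",)};pickle.dump((D,s),open("w8.pkl","wb"))
f=D["wrist"]["frame"];cv2.imwrite("pics/w8.png",cv2.resize(f[130:300,205:445,::-1],None,fx=3.2,fy=3.2,interpolation=cv2.INTER_CUBIC))
E
```

```text
clock: 8.1
tcp_pos: [516.2, 27.9, 137.1]
tool_rot: [-1.981, -0.464, 0.663]
ft_force: [-3.2, 1.1, 0.6]
width: 16.7
F tool [-1.40276565 -2.36541797  2.01735867] M [0.56175427 0.0544928  0.73666016]
```

View pics/w8.png

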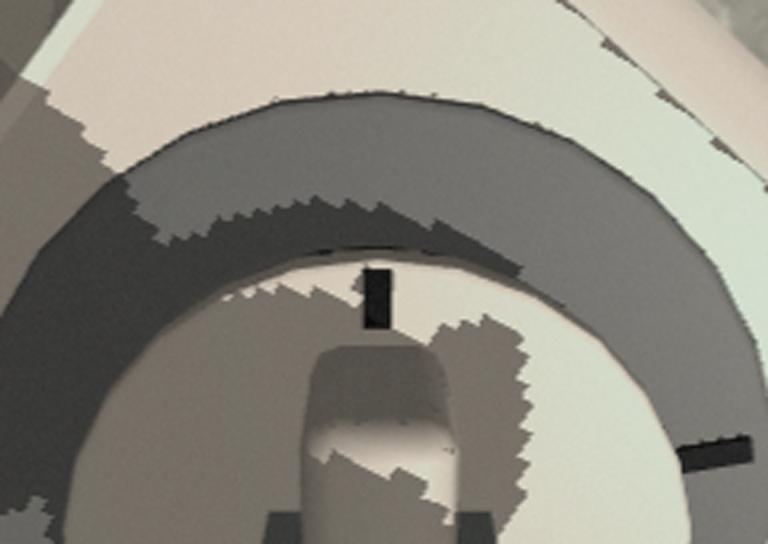

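The force has changed by about 4 N along the axis, which matches touching the spring plate. The estimated centre height is +15.9 mm. Pushing in.

```bash
python3 -m crank '[[[0,2,0],[0,0,0],0],[[0,4,0],[0,0,0],0],[[0,6,0],[0,0,0],0],[[0,8,0],[0,0,0],0],[[0,10,0],[0,0,0],0],[[0,11,0],[0,0,0],0],[[0,12,0],[0,0,0],0],[[0,12,0],[0,0,0],0]]' 80
python3 - <<'E'
from h import *
import pickle
s=robot.sense();T=rot(s["tool_rot"]);print("F tool",T.T@s["ft_force"],"M",T.T@s["torque"])
c=np.array([545.5,22.5,96.5]);c,Rs,_,_=sock(c,-6.5,48.7);print("tcp in socket",Rs.T@(s["tcp_pos"]-c))
D={n:robot.snapshot(n) for n in("wrist","side")};pickle.dump((D,s),open("w9.pkl","wb"))
f=D["wrist"]["frame"];cv2.imwrite("pics/w9.png",cv2.resize(f[130:300,205:445,::-1],None,fx=3.2,fy=3.2,interpolation=cv2.INTER_CUBIC))
cv2.imwrite("pics/s9.png",cv2.resize(D["side"]["frame"][220:310,270:360,::-1],None,fx=6,fy=6,interpolation=cv2.INTER_CUBIC))
E
```

```text
clock: 8.95
tcp_pos: [522.7, 27.2, 127.7]
tool_rot: [-1.982, -0.464, 0.663]
ft_force: [-11.8, 2.2, 10.4]
width: 16.9
F tool [ -2.45673241 -15.3883715    3.06547008] M [0.56749641 0.06183893 1.09988491]
tcp in socket [ 0.81690721  2.18284527 38.8007409 ]
```

View pics/w9.png

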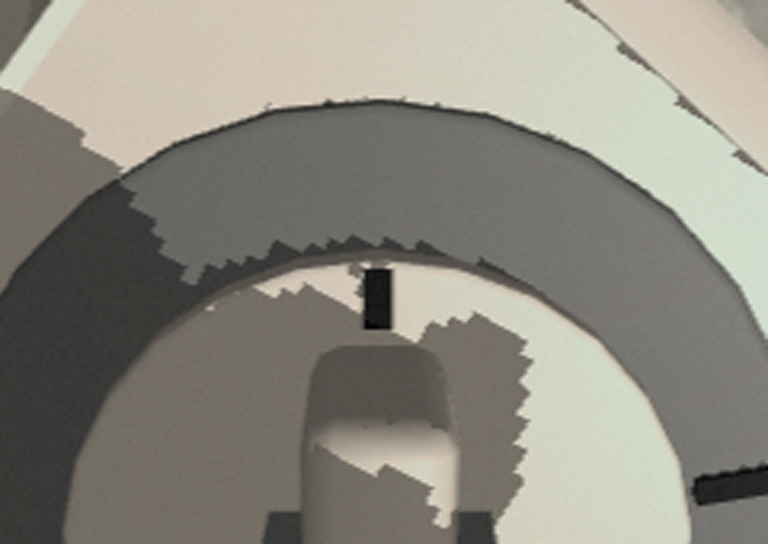

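View pics/s9.png

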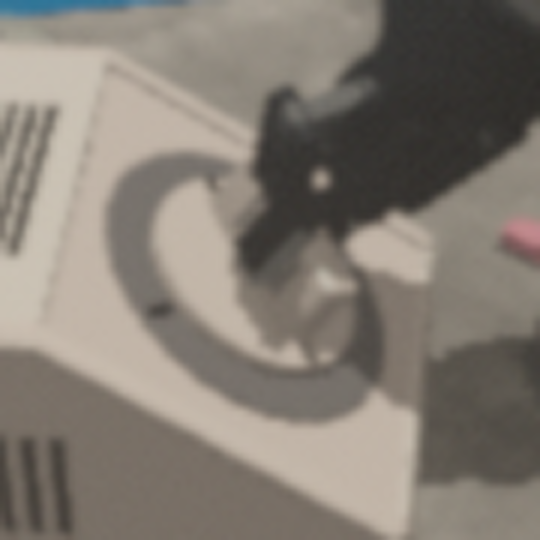

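The cartridge is pushed in: axial force about 17 N, flange at the collar, centre about +4.4 mm. Now the clockwise twist (positive about tool y), compensating for the axis offset of about 1.8 mm.

```bash
python3 -m crank '[[[0.2,0,0],[0,7,0],0],[[0.5,0,-0.1],[0,15,0],0],[[0.7,0,-0.1],[0,23,0],0],[[0.9,0,-0.3],[0,31,0],0],[[1.1,0,-0.4],[0,39,0],0],[[1.3,0,-0.6],[0,47,0],0],[[1.5,0,-0.8],[0,55,0],0],[[1.6,0,-1],[0,63,0],0]]' 80
python3 - <<'E'
from h import *
import pickle
s=robot.sense();T=rot(s["tool_rot"]);print("F tool",T.T@s["ft_force"],"M",T.T@s["torque"],s["q"])
c=np.array([545.5,22.5,96.5]);c,Rs,_,_=sock(c,-6.5,48.7);print("tcp in socket",Rs.T@(s["tcp_pos"]-c)); z=Rs.T@T[:,2];print("tool z ang",np.degrees(np.arctan2(z[1],z[0])))
D={n:robot.snapshot(n) for n in("wrist","side")};pickle.dump((D,s),open("w10.pkl","wb"))
f=D["wrist"]["frame"];cv2.imwrite("pics/w10.png",cv2.resize(f[100:340,160:480,::-1],None,fx=2.4,fy=2.4,interpolation=cv2.INTER_CUBIC))
E
```

```text
clock: 9.85
tcp_pos: [525.3, 27.1, 129.7]
tool_rot: [-1.286, -0.549, -0.62]
ft_force: [-11.0, 1.5, 11.4]
width: 16.5
F tool [ -2.38972873 -15.73630381  -0.80804629] M [-0.84983598 -0.4809516   0.58295343] [ 0.12110558  0.09935136 -0.75614073  0.11588265 -0.13152354  2.19045323]
tcp in socket [ 3.1435136  -0.0767047  39.01608251]
tool z ang 16.859475469585607
```

View pics/w10.png

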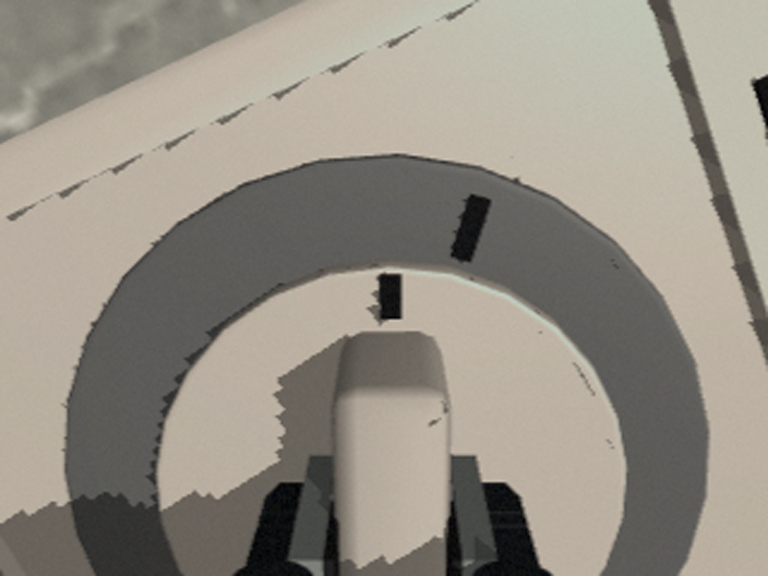

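Turned cleanly: the collar mark is still about 17° clockwise of the cartridge mark (470,228 against 390,296 in the crop). Finishing the twist.

```bash
python3 -m crank '[[[0.2,0,0],[0,6,0],0],[[0.4,0,-0.1],[0,12,0],0],[[0.5,0,-0.1],[0,16,0],0],[[0.5,0,-0.1],[0,18,0],0],[[0.5,0,-0.1],[0,18,0],0],[[0.5,0,-0.1],[0,18,0],0],[[0.5,0,-0.1],[0,18,0],0],[[0.5,0,-0.1],[0,18,0],0]]' 80
cat > chk.py <<'E'
from h import *
import pickle,sys
n=sys.argv[1]
s=robot.sense();T=rot(s["tool_rot"]);print("F tool",T.T@s["ft_force"],"M",T.T@s["torque"])
c=np.array([545.5,22.5,96.5]);c,Rs,_,_=sock(c,-6.5,48.7);print("tcp in socket",Rs.T@(s["tcp_pos"]-c)); z=Rs.T@T[:,2];print("tool z ang",np.degrees(np.arctan2(z[1],z[0])))
D={k:robot.snapshot(k) for k in("wrist","side")};pickle.dump((D,s),open(n+".pkl","wb"))
f=D["wrist"]["frame"];cv2.imwrite(f"pics/{n}.png",cv2.resize(f[100:340,160:480,::-1],None,fx=2.4,fy=2.4,interpolation=cv2.INTER_CUBIC))
E
python3 chk.py w11
```

```text
clock: 10.75
tcp_pos: [525.7, 26.5, 130.1]
tool_rot: [-1.129, -0.439, -0.949]
ft_force: [-10.6, 1.4, 11.8]
width: 17.0
F tool [ -1.60377981 -15.82466483  -1.09219328] M [-0.96194604 -0.31684999  0.18601633]
tcp in socket [ 3.16387785 -0.98190362 39.07344615]
tool z ang -0.8609721952568915
```

View pics/w11.png

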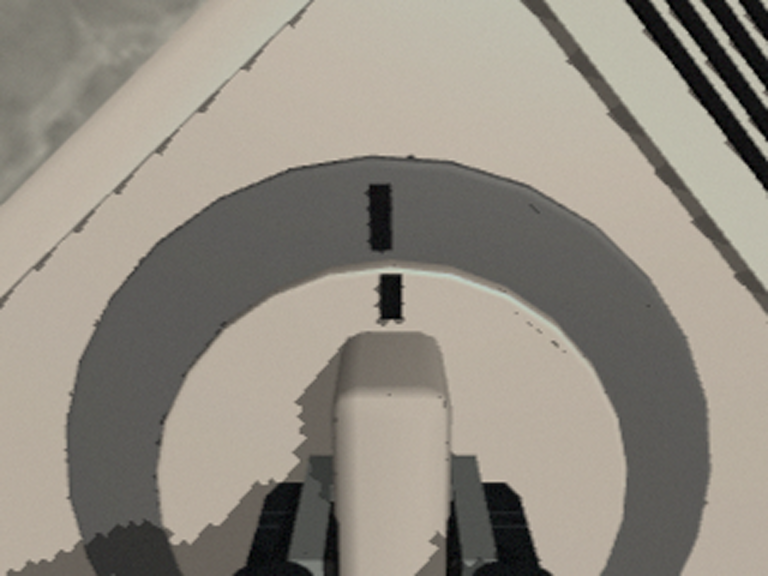

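The marks are aligned within about 2° (collar mark (380,217), cartridge mark (391,296)). I ease back 5 mm so the spring seats the lugs in the pockets, then open.

```bash
python3 -m crank '[[[0,-1.5,0],[0,0,0],0],[[0,-3,0],[0,0,0],0],[[0,-4.5,0],[0,0,0],0],[[0,-5,0],[0,0,0],0],[[0,-5,0],[0,0,0],0],[[0,-5,0],[0,0,0],0],[[0,-5,0],[0,0,0],0],[[0,-5,0],[0,0,0],0]]' 80
python3 chk.py w12
python3 -m crank '[[[0,0,0],[0,0,0],0.4],[[0,0,0],[0,0,0],0.6],[[0,0,0],[0,0,0],0.8],[[0,0,0],[0,0,0],0.8],[[0,0,0],[0,0,0],0.8],[[0,0,0],[0,0,0],0.8],[[0,0,0],[0,0,0],0.8],[[0,0,0],[0,0,0],0.8]]'
python3 chk.py w13
```

```text
clock: 11.65
tcp_pos: [522.9, 26.8, 133.5]
tool_rot: [-1.129, -0.438, -0.95]
ft_force: [-2.0, -2.9, 5.8]
width: 16.6
F tool [ 3.49539367 -5.71418913 -0.94625948] M [-0.67809564 -0.08769312 -0.6035959 ]
tcp in socket [ 2.86367973 -0.72480023 43.41601677]
tool z ang -0.9303722350847591
clock: 12.55
tcp_pos: [522.1, 27.1, 132.7]
tool_rot: [-1.131, -0.436, -0.948]
ft_force: [-0.5, -0.1, 0.5]
width: 68.1
F tool [-1.62060499e-04 -7.01736439e-01 -2.25277994e-01] M [-0.41943392 -0.02373548  0.46291483]
tcp in socket [ 2.34991785  0.28730824 43.28843075]
tool z ang -0.8974658658170235
```

View pics/w13.png

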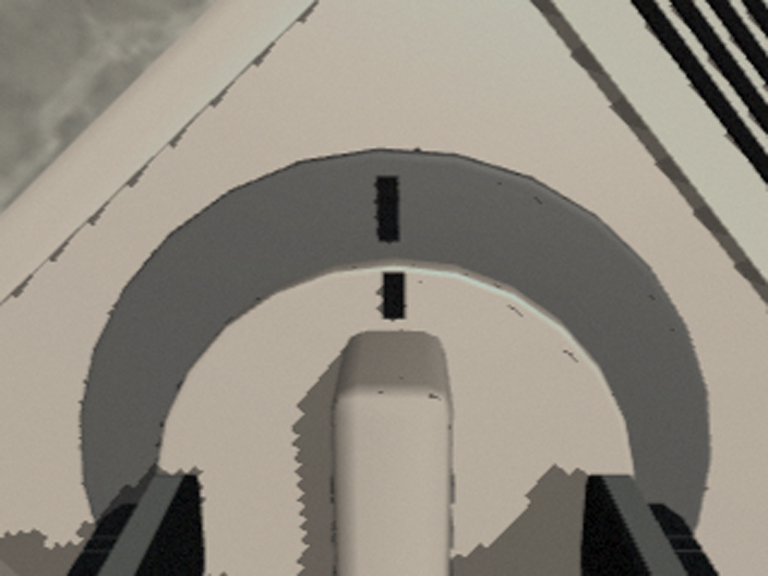

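Released (68 mm open) and the marks are still aligned. Backing out along the axis.

```bash
python3 -m crank '[[[0,-10,0],[0,0,0],0.8],[[0,-25,0],[0,0,0],0.8],[[0,-45,0],[0,0,0],0.8],[[0,-65,0],[0,0,0],0.8],[[0,-85,0],[0,0,0],0.8],[[0,-95,-20],[0,0,0],0.8],[[0,-100,-40],[0,0,0],0.8],[[0,-100,-45],[0,0,0],0.8]]'
python3 - <<'E'
from h import *
import pickle
D={k:robot.snapshot(k) for k in("wrist","side","top")};s=robot.sense();pickle.dump((D,s),open("w14.pkl","wb"))
cv2.imwrite("pics/w14.png",D["wrist"]["frame"][...,::-1])
cv2.imwrite("pics/s14.png",cv2.resize(D["side"]["frame"][220:310,270:360,::-1],None,fx=6,fy=6,interpolation=cv2.INTER_CUBIC))
E
```

```text
clock: 13.45
tcp_pos: [434.9, 2.3, 197.2]
tool_rot: [-1.131, -0.436, -0.949]
ft_force: [-0.7, -0.3, -0.4]
width: 68.1
```

View pics/w14.png

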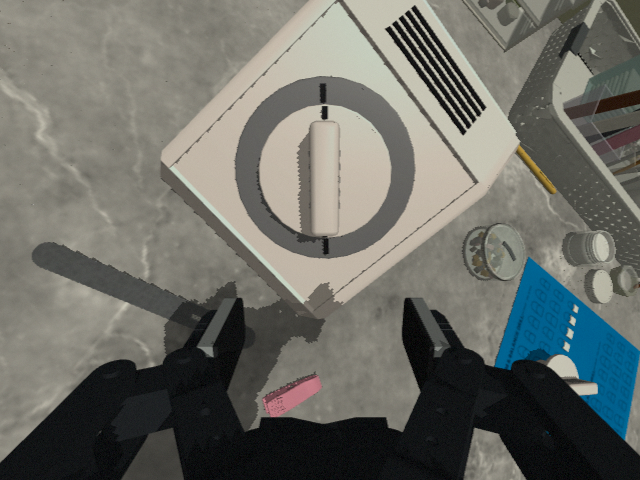

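View pics/s14.png

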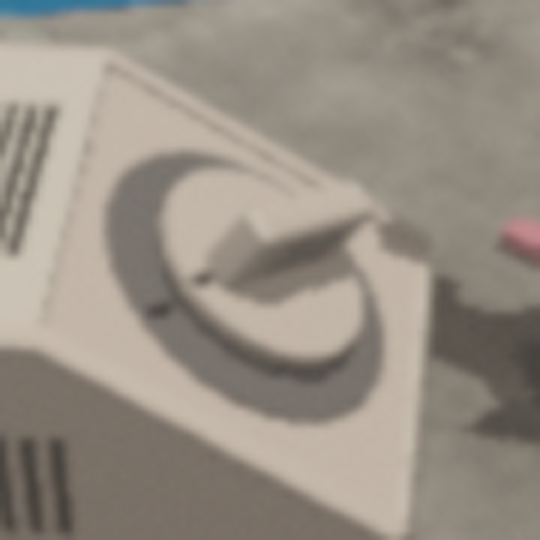

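```bash
python3 - <<'E'
from h import *
s=robot.sense();print(s["clock"],s["ft_force"],np.abs(s["joint_velocities"]).max())
print(robot.sign_off())
E
```

```text
13.6 [ 1.47533838  0.99776518 -0.29326411] 0.021534137375054736
the job is handed in; nothing more can be done
None
```

I fitted the middle-sized cartridge into the extractor mouth, twisted it clockwise to the locked position, released it and backed the arm away. I handed the job in at 13.6 s, and sign-off gives no verdict.

I gripped it by the bar, lined up its lugs with the slots and pushed it in to about +4.4 mm, with about 17 N along the axis. I then turned it about 81° and eased it back onto the spring before opening the jaws.

**Final checks:**
- **Lock direction:** in the last wrist view the cartridge and collar marks line up within about 1–2°.
- **Height:** comparing the apparent sizes of the flange and collar puts the cartridge centre at about +10 mm, the stated locked height.
- **Release:** the jaws are clear of the cartridge and the force reading is close to zero (under 2 N).
- **Bystanders:** the arm stayed clear of all five. The clip, nail file and pot looked undisturbed in the last wrist view. I did not re-measure any of them, and I did not look at the nippers or the polish bottle again.

**Disagreements:** the wrist camera and the top/side views differed by about 2.5 mm on the mouth centre, and wrist-view sizes came out about 2% small. I corrected the alignment using the cartridge and collar seen together in the same wrist picture. I could not read the spring plate position directly.

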